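# Empty the capping machine's catch tray into the tote

### The arm

A 6-joint arm with a two-finger parallel gripper is mounted at the origin on a cart in front of the work surface, level with it; the furniture and walls round the work are solid. World frame = base frame: x ahead of the robot, y to its left, z up, the work surface at z = 0. Lengths are in m, angles in rad, forces in N, time in s.
With the tool pointing down it reaches from about 0.35 to 0.875 m from the base axis. Payload 4.2 kg.
Tool frame: the origin (TCP) lies midway between the tips of the shut fingers; the grasp point (between the pads) lies 19 mm behind it; z points along the fingers, y is the line along which they close (so a half turn about z gives the same grasp; the last joint's range is limited). The gripper opens to 85 mm and grips with 20 to 120 N. Pads are 22 mm wide; open, the fingers measure 114 mm over their backs; the gripper's body (76 mm by 85 mm) begins 54 mm behind the grasp point. The pads swing forward as they close: fully open they stand 13 mm farther back than shut.
Start: joints at [-0.982, 0.385, 0.008, 0, -1.194, -0.259], TCP at [0.202, -0.591, 0.231] pointing down, gripper open.
Joint ranges: [-3.14, 3.14], [-1.21, 2.06], [-1.07, 1.41], [-3.16, 2.05], [-2.99, -0.16], [-3.1, 3.1]. Speed limits (rad/s): [2.79, 2.79, 3.14, 3.14, 3.14, 3.14].

### API

Orientations are given as a unit quaternion [x, y, z, w].
In Python, from bench import arm gives the robot as it stands.
- The arm moves only by the tool move_arm, never from a script. Its argument "targets" is a list of rows, each a list of 4 numbers: the shift along the world's x, y, z in units of 50 mm (1.0 is 50 mm), then the turn about the world's z in rad. In form: [[tx, ty, tz, turn], ...]. A call has 1 to 8 rows; each row shifts and turns the commanded pose from where the row before left it; what a row does not reach is not made up. A row lasts 1/10 s, in which the tool goes at most 50 mm and 8.59 degrees, less where a joint would pass 70% of its speed; a pose out of reach is approached as far as the arm can. A call is refused whole if a number of a shift passes 1 or a number of a turn 0.15, either way. A call with a gripper value outside its range is refused whole. "jaw" is the finger opening in mm, from 0 to 85.4, set as the call begins (left out, the last holds). The fingers move at their own pace and stop on an object; "squeeze" is the grip in N (left out, the last holds). Time passes only in rows, so rows that do not move let the fingers close. It gives the time, the measured TCP pose, the force, the opening and the grip force at its end, in the units of the state.
- arm.sense(): the state, without advancing time (a new reading comes with each control period).
- arm.snapshot(name): name is "scene" or "top"; returns the picture (384x512x3 uint8, blue, green, red); there is no depth.
- arm.camera_params(name): a dict with "K" (3x3 intrinsics, pixels), "k1" (the pictures are not rectified: a ray, as slopes to the right and down, at radius r is drawn at 1 + k1 r^2 times it, then the intrinsics apply), "world_from_camera" (4x4, takes a point from camera to world coordinates). Camera axes: x right, y down, z forward; pixel columns grow to the right and rows downward; lengths in m; the calibration is good to about 2 mm. A picture is of the moment at which its call begins. camera_params takes no time and is no camera call.
- arm.sign_off(): hands the job in; it is judged then, once.
Trained networks look in the newest picture that a camera, given by its name, has taken for a name from the list of things; names that differ only in an ending like _2 or _b are one class to them, and where a whole thing is asked for, a point or a joint stands for the part that bears it (a point fixed in the world has none). Each returns a list of dicts, best first, with "conf" (0 to 1); they miss things now and then, are a little off and sometimes report something else, mostly with a low value. They report only what shows in the picture. A call takes as long as a camera call. They do not tell look-alikes from the thing itself.
- arm.masks_of(camera, query): "region" (384x512 bool, what is visible of it).
- arm.tip_of(camera, query): "centre" ([x, y, z] in m, in world coordinates, good to about 4 mm: a listed point, or the origin of a listed thing).
The state is a dict: "time": time; "joint_pos": joint angles; "joint_vel": joint speeds; "joint_torque": joint torques, N m; "tcp_pos": TCP position; "tool_rot": TCP orientation; "wrist_force": force on the tool from outside, world axes, zero at the start; "torque": the same for the moment, N m; "grip_width": opening from 0.0 (shut) to 1.0 (fully open); "grip_force": force on a finger pad.
Only numpy, scipy, OpenCV 4.12 (cv2) and the standard library are available. Lean on these libraries where they do the work, as an engineer would, in place of code of your own. Each camera call takes 0.05 s, during which the arm holds its last target. There are 200 camera calls.

### The job

The capping machine has finished three spice jars, which stand in its catch tray under the hood. Pull the tray fully out by its grip plate, set the three jars upright on the floor of the tote, one in each empty compartment, without dropping or knocking over any jar, and then push the emptied tray fully home again. Leave the jar that is already packed in its compartment and do not shove the canister or the red mug about.

Things in the scene. Friction and masses are not known exactly. Their poses are not given: they have to be found in the camera images.
- machine: White bench-top jar capping machine, fixed: a hood 270 mm wide (its y), 165 mm deep, 150 mm high, open in front up to 135 mm; a block on its rear (from 90 mm behind the front) rises to 225 mm, with a steel funnel to 280 mm. Origin: table level, middle of the hood's front face; +x points into the hood, z up. The catch tray slides out along -x.
- tray (a joint): Travel of the machine's steel catch tray: 0 = pushed fully home, 0.155 m = pulled fully out (end stops at both). It stays where it is left; moving it takes about 3 N and a gentle speed (0.15 m/s or less) keeps the jars standing. Tray: 222 mm wide (machine y), 166 mm long, walls to 46 mm above the table, floor top 14 mm above the table; its front end sticks 70 mm out of the hood when home.
- tray_grip (a point): Middle of the top edge of the tray's raised grip plate, 140 mm above the table. The plate is upright, 10 mm thick along the machine's x, 70 mm wide along its y, and rises 94 mm above the tray's front wall; it can be pinched from above across its thickness. It moves with the tray.
- tote: Loose open plywood tote, 1.5 kg, 154 x 154 x 60 mm high, walls and cross divider 6 mm, making four square compartments 68 mm wide, 74 mm apart centre to centre; inner floor 6 mm above its underside. Origin: centre of its underside, x and y along its walls. It stands left or right of the machine at any yaw.
- packed_jar: Spice jar, the same as the three finished ones, that already stands in one compartment of the tote. Origin: centre of its foot, z up its axis.
- coffee_can: Black canister with a knob lid, 86 mm across, 118 mm high, standing loose on the table on the other side of the machine from the tote. Origin: centre of its foot. Bystander.
- red_mug: Red mug, 88 mm across, 90 mm high, standing loose to the right of the machine. Origin: centre of its foot. Bystander.
- cell_0 (a point): Centre of the inner floor of compartment 0 of the tote, 6 mm above the table.
- cell_1 (a point): Centre of the inner floor of compartment 1 of the tote, 6 mm above the table.
- cell_2 (a point): Centre of the inner floor of compartment 2 of the tote, 6 mm above the table.
- cell_3 (a point): Centre of the inner floor of compartment 3 of the tote, 6 mm above the table.
- jar_0: Finished glass spice jar with a dark screw cap, 41 mm across over its whole height of 105 mm, 0.11 kg (may vary by a third), standing in the catch tray. Origin: centre of its foot, z up its axis.
- jar_1: Finished glass spice jar with a dark screw cap, 41 mm across over its whole height of 105 mm, 0.11 kg (may vary by a third), standing in the catch tray. Origin: centre of its foot, z up its axis.
- jar_2: Finished glass spice jar with a dark screw cap, 41 mm across over its whole height of 105 mm, 0.11 kg (may vary by a third), standing in the catch tray. Origin: centre of its foot, z up its axis.
Things that resemble listed ones, but are neither listed nor needed, are in the scene too. Of the things that look like the tote, take the one that is farthest to the robot's left at the start.

How it is judged:
On the way, in this order (a step that is already met when the one before it is completed fails the run):
1. the catch tray is pulled fully out (within 10 mm of its stop) (value of joint tray above 0.145 m), for 0.2 s.
2. all three finished jars stand released in compartments of the tote ((horizontal distance between jar_0 and cell_0 below 0.024 m or horizontal distance between jar_0 and cell_1 below 0.024 m or horizontal distance between jar_0 and cell_2 below 0.024 m or horizontal distance between jar_0 and cell_3 below 0.024 m) and z of jar_0 in the frame of tote between 0 and 0.014 m and angle between each of jar_0, jar_1, jar_2's own z axis and vertical below 0.15 rad and linear speed of each of jar_0, jar_1, jar_2 below 0.03 m/s and contact force between the fingers and jar_0 below 0.3 N and (horizontal distance between jar_1 and cell_0 below 0.024 m or horizontal distance between jar_1 and cell_1 below 0.024 m or horizontal distance between jar_1 and cell_2 below 0.024 m or horizontal distance between jar_1 and cell_3 below 0.024 m) and z of jar_1 in the frame of tote between 0 and 0.014 m and contact force between the fingers and jar_1 below 0.3 N and (horizontal distance between jar_2 and cell_0 below 0.024 m or horizontal distance between jar_2 and cell_1 below 0.024 m or horizontal distance between jar_2 and cell_2 below 0.024 m or horizontal distance between jar_2 and cell_3 below 0.024 m) and z of jar_2 in the frame of tote between 0 and 0.014 m and contact force between the fingers and jar_2 below 0.3 N), for 0.2 s.
3. the tray is pushed fully home (within 8 mm) (value of joint tray below 0.008 m), for 0.2 s.
At the end, for the whole second after the job is handed in: All four jars stand upright (within 0.15 rad), released and at rest on the tote's floor, one to a compartment (foot within 24 mm of a compartment's centre, under 14 mm above the tote's underside); the tote stands level; the tray is home (within 8 mm) (all of step 2 and (horizontal distance between packed_jar and cell_0 below 0.024 m or horizontal distance between packed_jar and cell_1 below 0.024 m or horizontal distance between packed_jar and cell_2 below 0.024 m or horizontal distance between packed_jar and cell_3 below 0.024 m) and z of packed_jar in the frame of tote between 0 and 0.014 m and angle between packed_jar's own z axis and vertical below 0.15 rad and linear speed of packed_jar below 0.03 m/s and contact force between the fingers and packed_jar below 0.3 N and value of joint tray below 0.008 m and angle between tote's own z axis and vertical below 0.05 rad); the robot touches nothing.
It fails at once if a jar is knocked over (leans more than 0.6 rad) (angle between any of jar_0, jar_1, jar_2, packed_jar's own z axis and vertical above 0.6 rad).
It fails at once if a jar is dropped: moves faster than 0.6 m/s without being held (a fall of about 18 mm) ((linear speed of jar_0 above 0.6 m/s and contact force between the fingers and jar_0 below 0.3 N) or (linear speed of jar_1 above 0.6 m/s and contact force between the fingers and jar_1 below 0.3 N) or (linear speed of jar_2 above 0.6 m/s and contact force between the fingers and jar_2 below 0.3 N) or (linear speed of packed_jar above 0.6 m/s and contact force between the fingers and packed_jar below 0.3 N)).
It fails at once if the packed jar is taken out of the tote (more than 40 mm above the tote's underside) (z of packed_jar in the frame of tote above 0.04 m).
It fails at once if the canister or the red mug is shoved more than 40 mm (distance of any of coffee_can, red_mug from where it was at the start of the episode above 0.04 m).
It also fails if it takes over 72 s, if anything falls off the work surface, if the arm or the gripper's body presses on something with over 40 N, if the wrist force passes 120 N, or if a joint passes its speed limit or range.

## Working session

There is one attempt and no reset: what is moved stays moved. The work goes in short steps, Python scripts to look and compute and a tool call to move; the robot and the scene stay as the last step left them, time stands still between calls to the robot, and variables do not carry over. Pictures are saved under pics/ and viewed, at most 10 in all, crops included, and the job is handed in when it is done.

Besides the shell and the picture viewer there is one more tool, called after "Request:" in YAML: its name, and indented under it one key for each argument. move_arm: Moves the arm, as the interface text tells. Its arguments: {"type":"object","properties":{"targets":{"type":"array","items":{"type":"array","items":{"type":"number"}}},"jaw":{"type":"number"},"squeeze":{"type":"number"}},"required":["targets"]}

```bash
mkdir -p pics; cat > h.py <<'E'
from bench import arm
import numpy as np, cv2
def ray(cam,u,v):
    p=arm.camera_params(cam);K=np.array(p["K"]);T=np.array(p["world_from_camera"])
    d=np.array([(u-K[0,2])/K[0,0],(v-K[1,2])/K[1,1]]);s=d.copy()
    for _ in range(30): s=d/(1+p["k1"]*(s@s))
    return T[:3,3],T[:3,:3]@np.array([s[0],s[1],1])
def at_z(cam,u,v,z):
    o,d=ray(cam,u,v);return o+d*(z-o[2])/d[2]
def proj(cam,P):
    p=arm.camera_params(cam);K=np.array(p["K"]);T=np.array(p["world_from_camera"])
    c=T[:3,:3].T@(np.array(P)-T[:3,3]);s=c[:2]/c[2];s=s*(1+p["k1"]*(s@s))
    return K[:2,:2]@s+K[:2,2]
def tri(r):
    A=np.zeros((3,3));b=np.zeros(3)
    for o,d in r:
        d=d/np.linalg.norm(d);M=np.eye(3)-np.outer(d,d);A+=M;b+=M@o
    return np.linalg.solve(A,b)
E
python3 - <<'E'
from h import *
a=arm.snapshot("scene");b=arm.snapshot("top")
cv2.imwrite("pics/s0.png",cv2.resize(a,(800,600)));cv2.imwrite("pics/t0.png",cv2.resize(b,(800,600)))
for c in("scene","top"):
    p=arm.camera_params(c);print(c,np.round(np.array(p["world_from_camera"]),3).tolist(),p["K"],p["k1"])
    for q in("machine","tray_grip","tote","packed_jar","coffee_can","red_mug","jar_0","cell_0","cell_1","cell_2","cell_3"):
        print(q,[(np.round(x["centre"],3).tolist(),round(x["conf"],2)) for x in arm.tip_of(c,q)])
s=arm.sense();print(s["time"],s["tcp_pos"],s["tool_rot"])
E
```

```text
scene [[0.581, -0.349, 0.735, -0.495], [-0.813, -0.227, 0.536, -0.911], [-0.02, -0.909, -0.416, 0.698], [0.0, 0.0, 0.0, 1.0]] [[366.22983283   0.         252.51321099]
 [  0.         366.22983283 196.86507772]
 [  0.           0.           1.        ]] -0.03118404908260182
machine [([0.656, 0.033, 0.0], 0.58)]
tray_grip [([0.594, 0.04, 0.143], 0.87)]
tote [([0.412, -0.61, 0.002], 0.97), ([0.465, -0.295, 0.003], 0.85)]
packed_jar [([0.438, -0.252, 0.006], 0.61)]
coffee_can [([0.478, 0.292, 0.0], 0.83)]
red_mug [([0.724, -0.282, -0.001], 0.42), ([0.438, -0.251, 0.005], 0.18)]
jar_0 [([0.704, 0.096, 0.02], 0.6), ([0.7, 0.029, 0.013], 0.49), ([0.704, -0.031, 0.014], 0.41)]
cell_0 [([0.507, -0.265, 0.002], 0.91), ([0.371, -0.573, 0.009], 0.82), ([0.424, -0.321, 0.006], 0.77), ([0.493, -0.339, 0.007], 0.76), ([0.373, -0.649, 0.008], 0.74), ([0.448, -0.644, 0.007], 0.73), ([0.438, -0.253, 0.006], 0.57), ([0.705, 0.098, 0.02], 0.29)]
cell_1 [([0.507, -0.265, 0.002], 0.91), ([0.371, -0.573, 0.009], 0.82), ([0.424, -0.321, 0.006], 0.77), ([0.493, -0.339, 0.007], 0.76), ([0.373, -0.649, 0.008],
[... 1757 characters left out ...]
, 0.64), ([0.509, -0.268, 0.008], 0.63), ([0.367, -0.571, 0.007], 0.61)]
cell_2 [([0.496, -0.339, 0.01], 0.93), ([0.44, -0.575, 0.007], 0.88), ([0.447, -0.646, 0.004], 0.83), ([0.424, -0.324, 0.006], 0.81), ([0.442, -0.251, 0.01], 0.66), ([0.371, -0.65, 0.009], 0.64), ([0.509, -0.268, 0.008], 0.63), ([0.367, -0.571, 0.007], 0.61)]
cell_3 [([0.496, -0.339, 0.01], 0.93), ([0.44, -0.575, 0.007], 0.88), ([0.447, -0.646, 0.004], 0.83), ([0.424, -0.324, 0.006], 0.81), ([0.442, -0.251, 0.01], 0.66), ([0.371, -0.65, 0.009], 0.64), ([0.509, -0.268, 0.008], 0.63), ([0.367, -0.571, 0.007], 0.61)]
1.2 [ 0.20242803 -0.59129909  0.23131315] [-1.64172097e-01  9.86431712e-01 -1.95736165e-07 -1.95871302e-05]
```

View pics/s0.png

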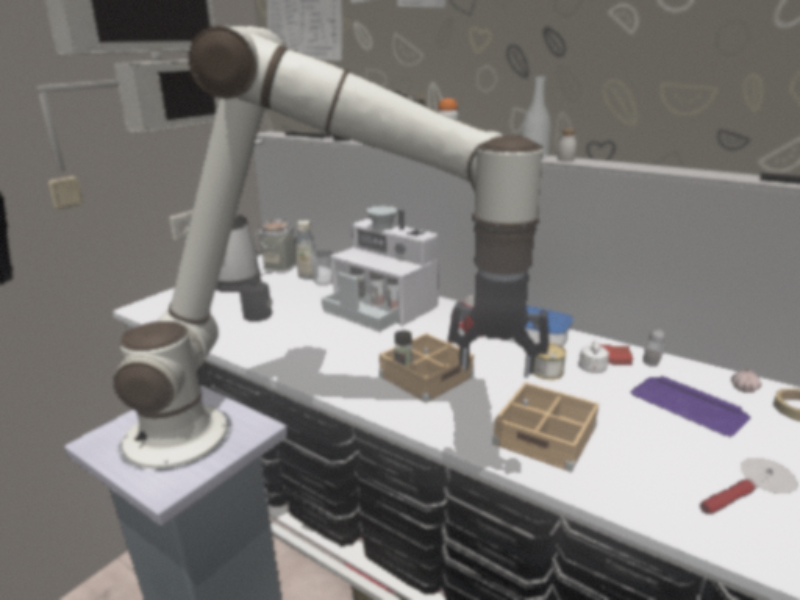

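View pics/t0.png

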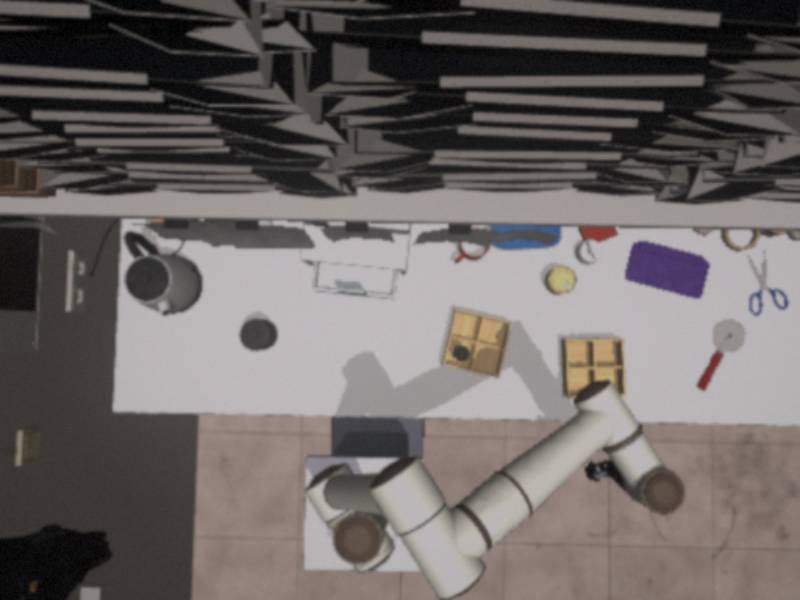

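```bash
python3 - <<'E'
from h import *
from scipy.spatial.transform import Rotation as R
# tote edges orientation from cells
for c in [[[.496,-.339],[.424,-.323],[.440,-.252],[.508,-.267]]]:
    c=np.array(c);print(c.mean(0),np.degrees(np.arctan2(*(c[0]-c[1])[::-1])),np.degrees(np.arctan2(*(c[3]-c[2])[::-1])),np.degrees(np.arctan2(*(c[2]-c[1])[::-1])))
print(R.from_quat(arm.sense()["tool_rot"]).as_matrix().round(3))
# machine yaw: top hood edges; grip plate mask orientation in top
for c in ("top",):
    for q in("tray_grip","machine","tote"):
        for x in arm.masks_of(c,q)[:2]:
            m=x["region"].astype(np.uint8)
            cs,_=cv2.findContours(m,0,2);k=max(cs,key=cv2.contourArea);r=cv2.minAreaRect(k)
            print(q,round(x["conf"],2),r,m.sum())
            z={"tray_grip":.14,"machine":.225,"tote":.06}[q]
            print(np.round([at_z(c,u,v,z)[:2] for u,v in cv2.boxPoints(r)],3).tolist())
a=arm.snapshot("top")
cv2.imwrite("pics/t1.png",cv2.resize(a[150:350,230:430],(600,600),interpolation=2))
E
```

```text
[ 0.467   -0.29525] -12.52880770915152 -12.439562018846559 77.30041551040263
[[-0.946 -0.324 -0.   ]
 [-0.324  0.946 -0.   ]
 [ 0.     0.    -1.   ]]
tray_grip 0.7 ((227.1393585205078, 178.9672088623047), (52.963409423828125, 19.10304069519043), 5.19442892074585) 986
[[0.592, 0.132], [0.669, 0.127], [0.653, -0.084], [0.577, -0.079]]
machine 0.62 ((227.224365234375, 166.02841186523438), (68.7902603149414, 48.66847610473633), 2.2457425594329834) 2506
[[0.576, 0.15], [0.761, 0.148], [0.756, -0.114], [0.57, -0.111]]
tote 0.92 ((304.88482666015625, 219.16571044921875), (38.076210021972656, 37.25172424316406), 12.994617462158203) 1291
[[0.409, -0.203], [0.56, -0.235], [0.527, -0.39], [0.376, -0.356]]
tote 0.74 ((379.05560302734375, 233.77951049804688), (37.66911315917969, 41.16740417480469), 88.21009063720703) 1319
[[0.487, -0.515], [0.495, -0.685], [0.34, -0.69], [0.332, -0.521]]
```

The scene picture shows two totes: at (426,366) with the jar standing in it, and an empty one at (548,425). In the top view these are (476,342) and (594,367). The one farther left, at y=-0.295 with the packed jar, is the one meant. I'll confirm it in the crop.

```bash
python3 - <<'E'
from h import *
a=arm.snapshot("top")
cv2.imwrite("pics/t2.png",cv2.resize(a[140:260,180:340],(800,600),interpolation=2))
E
```

```text
(no output)
```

View pics/t2.png

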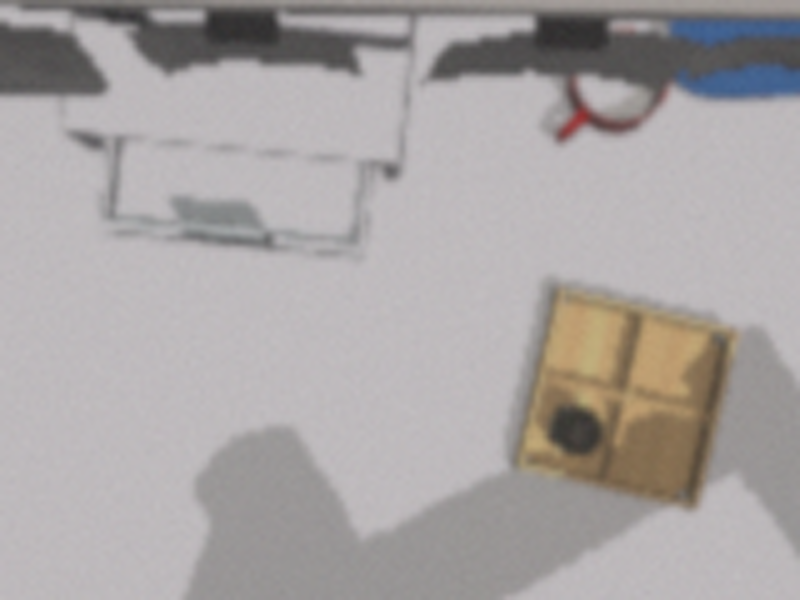

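The crop confirms it: the tote at crop (625,395) holds the packed jar (575,430) in its near-left compartment and the other three are empty. The grip plate is at (230,238), and the tray and hood front edges give the machine's yaw.

```bash
python3 - <<'E'
from h import *
f=lambda u,v,z:at_z("top",180+u/5,140+v/5,z)
for a,b,z in(((65,132),(400,170),.15),((118,217),(357,241),.046),((180,233),(270,245),.14)):
    A,B=f(*a,z),f(*b,z);d=A-B;print(A.round(3),B.round(3),np.degrees(np.arctan2(-d[0],d[1])))
from scipy.spatial.transform import Rotation as R
s=arm.sense();print(s["tcp_pos"],s["time"])
E
```

```text
[0.67 0.16 0.15] [ 0.644 -0.107  0.15 ] -5.4565566869402184
[0.61  0.129 0.046] [ 0.593 -0.072  0.046] -4.704753974229009
[0.592 0.068 0.14 ] [ 0.583 -0.004  0.14 ] -6.564296624286511
[ 0.20239809 -0.59129703  0.23130725] 1.45
```

Request:
move_arm:
  targets:
    - [0.3, 0.5, 0, 0.07]
    - [0.48, 0.78, 0, 0.07]
    - [0.48, 0.78, 0, 0.07]
    - [0.48, 0.78, 0, 0.07]
    - [0.48, 0.78, 0, 0.07]
    - [0.48, 0.78, 0, 0.07]
    - [0.48, 0.78, 0, 0.07]
    - [0.48, 0.78, 0, 0.07]
  jaw: 62

```text
time: 2.25
tcp_pos: [0.3861, -0.2917, 0.2317]
tool_rot: [-0.432, 0.902, -0.0, 0.0]
wrist_force: [0.9, -0.4, -1.0]
grip_width: 0.727
grip_force: 0.0
```

Request:
move_arm:
  targets:
    - [0.48, 0.78, 0, 0.08]
    - [0.48, 0.78, 0, 0.08]
    - [0.48, 0.78, 0, 0.08]
    - [0.48, 0.78, 0, 0.08]
    - [0.48, 0.78, 0, 0.08]
    - [0.48, 0.78, 0, 0.08]
    - [0.48, 0.78, 0, 0.08]
    - [0.4, 0.6, 0, 0.028]

```text
time: 3.05
tcp_pos: [0.5745, 0.0121, 0.2314]
tool_rot: [-0.675, 0.738, -0.0, 0.0]
wrist_force: [0.2, 0.2, -0.1]
grip_width: 0.728
grip_force: 0.0
```

```bash
cat >> h.py <<'E'
from scipy.spatial.transform import Rotation as R
def st():
    s=arm.sense();M=R.from_quat(s["tool_rot"]).as_matrix()
    print("t",s["time"],np.round(s["tcp_pos"],4),"yaxis deg",round(np.degrees(np.arctan2(M[1,1],M[0,1])),2),"tilt",round(M[2,2],4),"F",np.round(s["wrist_force"],1),"gw",round(float(s["grip_width"])*85.4,1),"gf",s["grip_force"],"j",np.round(s["joint_pos"],2))
E
python3 - <<'E'
from h import *
st()
for q in("tray_grip","jar_0","tote"):
    arm.snapshot("scene")
    print(q,[(np.round(x["centre"],3).tolist(),round(x["conf"],2)) for x in arm.tip_of("scene",q)])
E
```

```text
t 3.05 [0.5745 0.0121 0.2314] yaxis deg 174.87 tilt -1.0 F [ 0.2  0.2 -0.1] gw 62.2 gf 0.0 j [ 0.3   0.3  -0.12  0.   -1.15 -0.39]
tray_grip [([0.594, 0.037, 0.142], 0.72), ([0.703, -0.03, 0.014], 0.55), ([0.464, -0.294, 0.002], 0.36)]
jar_0 [([0.705, 0.099, 0.016], 0.68), ([0.699, 0.026, 0.012], 0.63), ([0.704, -0.031, 0.013], 0.47)]
tote [([0.465, -0.293, 0.001], 0.94), ([0.412, -0.61, 0.003], 0.65), ([0.495, -0.341, 0.004], 0.47)]
```

Request:
move_arm:
  targets:
    - [0.18, 0.28, -0.2, 0]
    - [0.16, 0.26, -0.3, 0]
    - [0, 0, -0.5, 0]
    - [0, 0, -0.5, 0]
    - [0, 0, -0.5, 0]
    - [0, 0, -0.35, 0]
    - [0, 0, -0.15, 0]
    - [0, 0, 0, 0]

```text
time: 4.15
tcp_pos: [0.5897, 0.0366, 0.1045]
tool_rot: [-0.673, 0.739, 0.001, -0.002]
wrist_force: [0.7, -0.5, 0.4]
grip_width: 0.727
grip_force: 0.0
```

Request:
move_arm:
  targets:
    - [0, 0, 0, 0]
    - [0, 0, 0, 0]
    - [0, 0, 0, 0]
    - [0, 0, 0, 0]
    - [0, 0, 0, 0]
    - [0, 0, 0, 0]
  jaw: 0
  squeeze: 40

```text
time: 4.75
tcp_pos: [0.5916, 0.0369, 0.1076]
tool_rot: [-0.674, 0.739, -0.001, 0.001]
wrist_force: [2.1, -0.2, 4.8]
grip_width: 0.109
grip_force: 40.1
```

Request:
move_arm:
  targets:
    - [-0.05, 0.005, 0, 0]
    - [-0.1, 0.009, 0, 0]
    - [-0.15, 0.014, 0, 0]
    - [-0.2, 0.018, 0, 0]
    - [-0.22, 0.02, 0, 0]
    - [-0.22, 0.02, 0, 0]
    - [-0.22, 0.02, 0, 0]
    - [-0.22, 0.02, 0, 0]

```text
time: 5.55
tcp_pos: [0.5221, 0.0425, 0.1076]
tool_rot: [-0.674, 0.739, -0.001, 0.001]
wrist_force: [2.3, -3.9, 6.9]
grip_width: 0.109
grip_force: 40.5
```

Request:
move_arm:
  targets:
    - [-0.22, 0.02, 0, 0]
    - [-0.22, 0.02, 0, 0]
    - [-0.22, 0.02, 0, 0]
    - [-0.22, 0.02, 0, 0]
    - [-0.22, 0.02, 0, 0]
    - [-0.22, 0.02, 0, 0]
    - [-0.18, 0.017, 0, 0]
    - [-0.14, 0.013, 0, 0]

```text
time: 6.35
tcp_pos: [0.44, 0.0494, 0.1076]
tool_rot: [-0.674, 0.739, -0.002, 0.0]
wrist_force: [25.8, -20.0, -16.9]
grip_width: 0.11
grip_force: 38.6
```

Request:
move_arm:
  targets:
    - [-0.08, 0.007, 0, 0]
    - [-0.04, 0.004, 0, 0]
    - [0, 0, 0, 0]
    - [0, 0, 0, 0]

```text
time: 6.75
tcp_pos: [0.4402, 0.0494, 0.1076]
tool_rot: [-0.674, 0.738, -0.005, 0.004]
wrist_force: [26.8, -21.6, -10.7]
grip_width: 0.112
grip_force: 42.8
```

Request:
move_arm:
  targets:
    - [0, 0, 0, 0]
    - [0, 0, 0, 0]
    - [0, 0, 0.2, 0]
    - [0, 0, 0.6, 0]
    - [0, 0, 0.8, 0]
    - [0, 0, 0.8, 0]
    - [0, -0.5, 0.6, 0]
    - [0, -0.8, 0, 0]
  jaw: 62

```text
time: 7.55
tcp_pos: [0.4355, -0.0128, 0.2617]
tool_rot: [-0.675, 0.738, -0.002, 0.005]
wrist_force: [1.1, -0.2, -0.2]
grip_width: 0.725
grip_force: 0.0
```

```bash
python3 - <<'E'
from h import *
st()
for c in("scene","top"):
    a=arm.snapshot(c)
    for q in("tray_grip","jar_0","jar_1","packed_jar","cell_0"):
        print(c,q,[(np.round(x["centre"],3).tolist(),round(x["conf"],2)) for x in arm.tip_of(c,q)])
    if c=="scene":cv2.imwrite("pics/s2.png",cv2.resize(a[120:270,180:380],(800,600),interpolation=2))
    else: cv2.imwrite("pics/t3.png",cv2.resize(a[140:260,180:340],(800,600),interpolation=2))
    for q in("jar_0",):
        for x in arm.masks_of(c,q):
            m=x["region"];v,u=np.where(m);print(c,q,round(x["conf"],2),m.sum(),u.min(),u.max(),v.min(),v.max())
E
```

```text
t 7.55 [ 0.4355 -0.0128  0.2617] yaxis deg 174.95 tilt -0.9999 F [ 1.1 -0.2 -0.2] gw 61.9 gf 0.0 j [ 0.35  0.03 -0.38  0.   -1.16 -0.44]
scene tray_grip [([0.435, 0.052, 0.139], 0.79)]
scene jar_0 [([0.546, -0.019, 0.014], 0.65), ([0.549, 0.107, 0.016], 0.6), ([0.544, 0.04, 0.011], 0.56)]
scene jar_1 [([0.546, -0.019, 0.014], 0.65), ([0.549, 0.107, 0.016], 0.6), ([0.544, 0.04, 0.011], 0.56)]
scene packed_jar [([0.438, -0.25, 0.006], 0.57)]
scene cell_0 [([0.444, -0.569, 0.004], 0.94), ([0.371, -0.649, 0.006], 0.9), ([0.509, -0.263, 0.005], 0.87), ([0.37, -0.573, 0.008], 0.87), ([0.44, -0.251, 0.005], 0.77), ([0.494, -0.342, 0.004], 0.65), ([0.424, -0.32, 0.004], 0.63), ([0.446, -0.646, 0.006], 0.58)]
scene jar_0 0.77 217 223 232 185 209
scene jar_0 0.58 202 198 209 179 203
scene jar_0 0.55 210 212 221 183 207
top tray_grip [([0.441, 0.049, 0.14], 0.55)]
top jar_0 [([0.548, -0.021, 0.017], 0.58), ([0.55, 0.11, 0.017], 0.53), ([0.543, 0.041, 0.012], 0.49)]
top jar_1 [([0.548, -0.021, 0.017], 0.58), ([0.55, 0.11, 0.017], 0.53), ([0.543, 0.041, 0.012], 0.49)]
top packed_jar [([0.466, -0.297, -0.001], 0.68), ([0.472, 0.288, 0.0], 0.26)]
top cell_0 [([0.439, -0.575, 0.004], 0.88), ([0.442, -0.252, 0.006], 0.82), ([0.446, -0.643, 0.003], 0.79), ([0.513, -0.27, 0.008], 0.73), ([0.373, -0.651, 0.007], 0.67), ([0.424, -0.323, 0.006], 0.64), ([0.493, -0.342, 0.012], 0.62)]
top jar_0 0.59 62 236 244 194 202
```

View pics/t3.png

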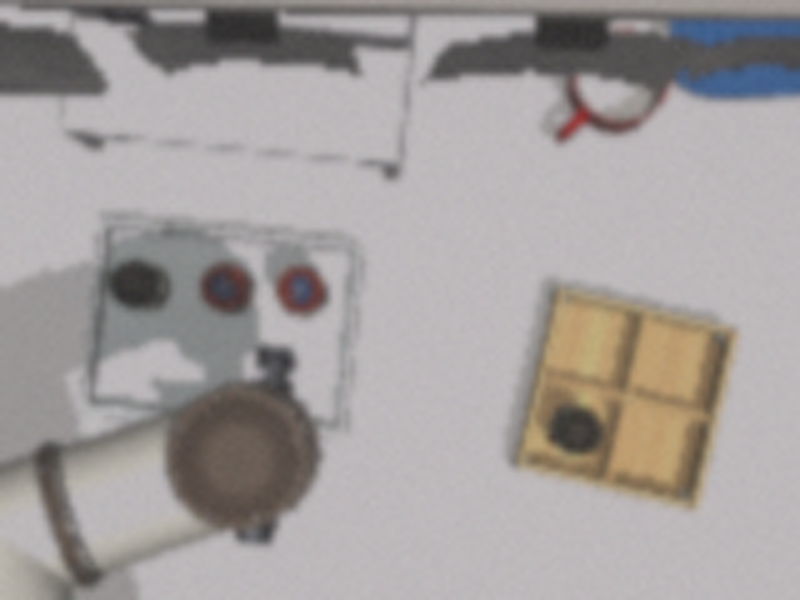

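The tray is out, with three standing jars at crop (138,285), (225,287) and (302,289). I'll check their position and height by triangulation, and look at the scene crop.

View pics/s2.png

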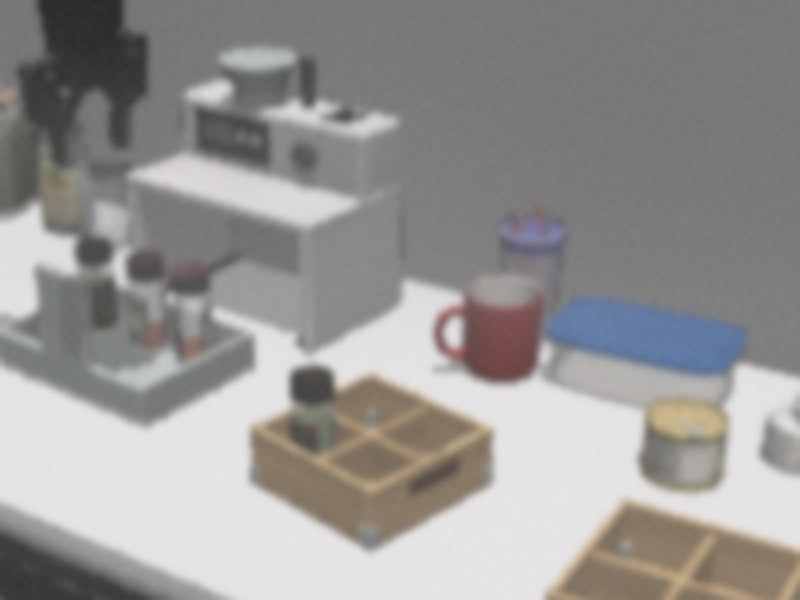

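```bash
python3 - <<'E'
from h import *
for p in((138,285),(225,287),(302,289),(575,430)):
    print(at_z("top",180+p[0]/5,140+p[1]/5,.119).round(3),at_z("top",180+p[0]/5,140+p[1]/5,.111).round(3))
for P in((.549,.108,.119),(.544,.04,.119),(.547,-.02,.119)): q=proj("scene",P);print((q-[180,120])*4)
for P in((.509,-.266,.006),(.494,-.341,.006),(.424,-.322,.006)): q=proj("top",P);print((q-[180,140])*5)
E
```

```text
[0.55  0.102 0.119] [0.551 0.103 0.111]
[0.55  0.032 0.119] [0.55  0.033 0.111]
[ 0.549 -0.03   0.119] [ 0.55  -0.029  0.111]
[ 0.44  -0.251  0.119] [ 0.44  -0.251  0.111]
[ 92.15565208 241.57003266]
[137.55624288 256.44506969]
[184.34560675 267.82870742]
[583.4178747  345.99482331]
[671.01791713 365.18840206]
[647.85872633 447.05626803]
```

The crop shows the three jars standing, cap tops near (93,240), (147,254) and (190,268); the packed jar is at (312,385). Triangulating.

```bash
python3 - <<'E'
from h import *
for s,t in(((93,240),(138,285)),((147,254),(225,287)),((190,268),(302,289)),((312,373),(575,430))):
    print(tri([ray("scene",180+s[0]/4,120+s[1]/4),ray("top",180+t[0]/5,140+t[1]/5)]).round(4))
E
```

```text
[0.5488 0.1036 0.1218]
[0.5499 0.0321 0.1214]
[ 0.5484 -0.0284  0.1203]
[ 0.4402 -0.2514  0.1105]
```

Request:
move_arm:
  targets:
    - [0.4, -0.04, 0, 0]
    - [0.7, -0.08, 0, 0]
    - [0.7, -0.08, 0, 0]
    - [0.45, -0.04, -0.4, 0]
    - [0, 0, -0.7, 0]
    - [0, 0, -0.5, 0]
    - [0, 0, -0.2, 0]
    - [0, 0, 0, 0]

```text
time: 9.05
tcp_pos: [0.5453, -0.0261, 0.165]
tool_rot: [-0.674, 0.739, 0.001, -0.001]
wrist_force: [0.2, 1.0, 0.3]
grip_width: 0.723
grip_force: 0.0
```

```bash
python3 - <<'E'
from h import *
st()
E
```

```text
t 9.05 [ 0.5453 -0.0261  0.165 ] yaxis deg 174.68 tilt -1.0 F [0.2 1.  0.3] gw 61.8 gf 0.0 j [ 0.25  0.31 -0.28  0.   -0.98 -0.34]
```

Descend 0.087 → -1.74 and grip.

Request:
move_arm:
  targets:
    - [0.03, 0, -0.3, 0]
    - [0.03, 0, -0.4, 0]
    - [0, 0, -0.4, 0]
    - [0, 0, -0.35, 0]
    - [0, 0, -0.2, 0]
    - [0, 0, -0.09, 0]
    - [0, 0, 0, 0]

```text
time: 9.75
tcp_pos: [0.5494, -0.0258, 0.0799]
tool_rot: [-0.674, 0.739, -0.0, 0.0]
wrist_force: [-0.3, -0.6, 0.5]
grip_width: 0.723
grip_force: 0.0
```

Request:
move_arm:
  targets:
    - [0, 0, 0, 0]
    - [0, 0, 0, 0]
    - [0, 0, 0, 0]
    - [0, 0, 0, 0]
    - [0, 0, 0, 0]
  jaw: 30
  squeeze: 30

```text
time: 10.25
tcp_pos: [0.5496, -0.0258, 0.0805]
tool_rot: [-0.674, 0.739, -0.001, 0.001]
wrist_force: [-1.6, 1.2, 6.0]
grip_width: 0.47
grip_force: 30.1
```

Request:
move_arm:
  targets:
    - [0, 0, 0.2, 0]
    - [0, 0, 0.5, 0]
    - [0, 0, 0.7, 0]
    - [-0.06, -0.3, 0.5, 0]
    - [-0.1, -0.6, 0.1, 0]
    - [-0.15, -0.8, 0, 0]
    - [-0.15, -0.8, 0, 0]
    - [-0.15, -0.8, 0, 0]

```text
time: 11.05
tcp_pos: [0.5176, -0.1921, 0.1795]
tool_rot: [-0.674, 0.739, 0.0, 0.0]
wrist_force: [1.2, -0.3, -1.5]
grip_width: 0.468
grip_force: 30.7
```

Request:
move_arm:
  targets:
    - [-0.15, -0.8, 0, 0]
    - [-0.15, -0.8, 0, 0]
    - [-0.1, -0.7, 0, 0]
    - [-0.06, -0.45, 0, 0]
    - [-0.04, -0.2, 0, 0]
    - [0, 0, 0, 0]
    - [0, 0, 0, 0]

```text
time: 11.75
tcp_pos: [0.4933, -0.3378, 0.1791]
tool_rot: [-0.673, 0.739, 0.0, 0.0]
wrist_force: [0.6, 0.3, -1.8]
grip_width: 0.47
grip_force: 30.7
```

```bash
python3 - <<'E'
from h import *
st()
a=arm.snapshot("scene")
print([(np.round(x["centre"],3).tolist(),round(x["conf"],2)) for x in arm.tip_of("scene","tote")],[(np.round(x["centre"],3).tolist(),round(x["conf"],2)) for x in arm.tip_of("scene","jar_0")])
cv2.imwrite("pics/s3.png",cv2.resize(a[120:270,180:380],(800,600),interpolation=2))
E
```

```text
t 11.75 [ 0.4933 -0.3378  0.1791] yaxis deg 174.68 tilt -1.0 F [ 0.6  0.3 -1.8] gw 40.1 gf 30.650071129202843 j [-0.33  0.38 -0.14 -0.   -1.05  0.24]
[([0.464, -0.292, 0.0], 0.82), ([0.411, -0.609, -0.001], 0.7)] [([0.49, -0.331, 0.112], 0.77), ([0.552, 0.109, 0.016], 0.72), ([0.545, 0.039, 0.013], 0.47)]
```

View pics/s3.png

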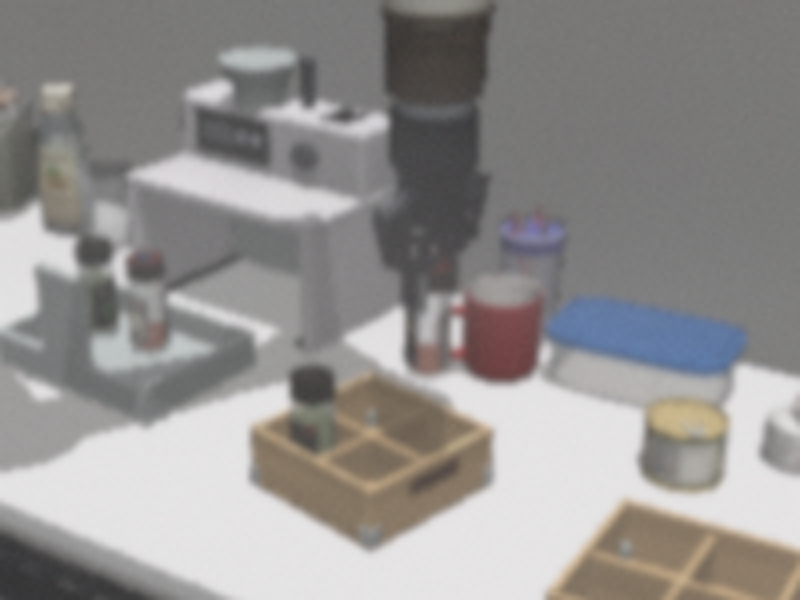

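The jar hangs at (428,345), its foot above the far-right compartment at (425,425). Lowering.

Request:
move_arm:
  targets:
    - [0, -0.03, -0.2, 0]
    - [0, 0, -0.4, 0]
    - [0, 0, -0.4, 0]
    - [0, 0, -0.4, 0]
    - [0, 0, -0.3, 0]
    - [0, 0, -0.2, 0]
    - [0, 0, -0.12, 0]
    - [0, 0, -0.06, 0]

```text
time: 12.7
tcp_pos: [0.4935, -0.3398, 0.0748]
tool_rot: [-0.674, 0.739, 0.0, -0.0]
wrist_force: [-0.1, -0.6, -0.4]
grip_width: 0.467
grip_force: 30.7
```

Request:
move_arm:
  targets:
    - [0, 0, -0.03, 0]
    - [0, 0, 0, 0]

```text
time: 12.9
tcp_pos: [0.4938, -0.34, 0.0742]
tool_rot: [-0.674, 0.739, -0.0, 0.0]
wrist_force: [1.3, 0.2, -0.9]
grip_width: 0.468
grip_force: 30.7
```

Request:
move_arm:
  targets:
    - [0, 0, -0.03, 0]
    - [0, 0, -0.02, 0]
    - [0, 0, 0, 0]

```text
time: 13.2
tcp_pos: [0.4939, -0.3403, 0.0725]
tool_rot: [-0.674, 0.739, -0.001, 0.0]
wrist_force: [-2.3, -0.0, 4.5]
grip_width: 0.473
grip_force: 31.1
```

Request:
move_arm:
  targets:
    - [0, 0, 0, 0]
    - [0, 0, 0, 0]
    - [0, 0, 0.3, 0]
    - [0, 0, 0.7, 0]
    - [0.04, 0.3, 0.9, 0]
    - [0.1, 0.6, 0.4, 0]
    - [0.12, 0.8, 0, 0]
    - [0.12, 0.85, 0, 0]
  jaw: 56

```text
time: 14.0
tcp_pos: [0.5128, -0.2116, 0.1872]
tool_rot: [-0.673, 0.74, -0.001, 0.001]
wrist_force: [0.9, 1.2, 0.4]
grip_width: 0.656
grip_force: 0.0
```

Request:
move_arm:
  targets:
    - [0.12, 0.85, 0, 0]
    - [0.12, 0.85, 0, 0]
    - [0.12, 0.85, 0, 0]
    - [0.12, 0.85, 0, 0]
    - [0.12, 0.75, 0, 0]
    - [0.12, 0.55, 0, 0]
    - [0.06, 0.23, -0.1, 0]
    - [0, 0, -0.2, 0]
  jaw: 62

```text
time: 14.8
tcp_pos: [0.5521, 0.0353, 0.1712]
tool_rot: [-0.674, 0.738, -0.0, 0.001]
wrist_force: [0.2, -0.3, -0.1]
grip_width: 0.725
grip_force: 0.0
```

```bash
python3 - <<'E'
from h import *
st()
for c in("scene","top"):
    a=arm.snapshot(c)
    for q in("jar_0","packed_jar","tote"):
        print(c,q,[(np.round(x["centre"],3).tolist(),round(x["conf"],2)) for x in arm.tip_of(c,q)])
E
```

```text
t 14.8 [0.5521 0.0353 0.1712] yaxis deg 174.8 tilt -1.0 F [ 0.2 -0.3 -0.1] gw 62.0 gf 0.0 j [ 0.36  0.31 -0.26  0.   -1.   -0.45]
scene jar_0 [([0.55, 0.11, 0.019], 0.77), ([0.492, -0.334, 0.008], 0.56), ([0.546, 0.039, 0.012], 0.49)]
scene packed_jar [([0.438, -0.254, 0.007], 0.5)]
scene tote [([0.407, -0.609, 0.004], 0.81), ([0.463, -0.295, 0.001], 0.77)]
top jar_0 [([0.492, -0.339, 0.008], 0.39)]
top packed_jar [([0.442, -0.252, 0.003], 0.41)]
top tote [([0.463, -0.298, 0.002], 0.88), ([0.406, -0.613, 0.0], 0.77)]
```

Request:
move_arm:
  targets:
    - [-0.04, 0, -0.3, 0]
    - [-0.02, 0, -0.4, 0]
    - [0, 0, -0.4, 0]
    - [0, 0, -0.35, 0]
    - [0, 0, -0.2, 0]
    - [0, 0, -0.13, 0]
    - [0, 0, 0, 0]

```text
time: 15.9
tcp_pos: [0.5483, 0.0338, 0.0819]
tool_rot: [-0.673, 0.739, 0.0, -0.0]
wrist_force: [0.1, 0.3, -0.1]
grip_width: 0.723
grip_force: 0.0
```

Request:
move_arm:
  targets:
    - [0, 0, 0, 0]
    - [0, 0, 0, 0]
    - [0, 0, 0, 0]
    - [0, 0, 0, 0]
    - [0, 0, 0, 0]
  jaw: 30

```text
time: 16.4
tcp_pos: [0.5493, 0.0342, 0.0833]
tool_rot: [-0.674, 0.739, -0.001, 0.001]
wrist_force: [-0.2, -0.7, 3.6]
grip_width: 0.469
grip_force: 30.7
```

Request:
move_arm:
  targets:
    - [0, 0, 0.2, 0]
    - [0, 0, 0.5, 0]
    - [0, 0, 0.7, 0]
    - [-0.1, -0.28, 0.7, 0]
    - [-0.2, -0.57, 0.5, 0]
    - [-0.28, -0.79, 0.15, 0]
    - [-0.28, -0.79, 0, 0]
    - [-0.28, -0.79, 0, 0]

```text
time: 17.2
tcp_pos: [0.4901, -0.1279, 0.2202]
tool_rot: [-0.674, 0.739, 0.0, 0.0]
wrist_force: [0.7, 0.2, -1.0]
grip_width: 0.466
grip_force: 30.6
```

Request:
move_arm:
  targets:
    - [-0.28, -0.79, 0, 0]
    - [-0.28, -0.79, 0, 0]
    - [-0.28, -0.79, 0, 0]
    - [-0.26, -0.73, 0, 0]
    - [-0.18, -0.51, 0, 0]
    - [-0.1, -0.31, 0, 0]
    - [0, 0, 0, 0]
    - [0, 0, 0, 0]

```text
time: 18.0
tcp_pos: [0.4218, -0.3227, 0.2195]
tool_rot: [-0.673, 0.74, 0.001, -0.0]
wrist_force: [-0.5, 0.2, -1.4]
grip_width: 0.469
grip_force: 30.6
```

Request:
move_arm:
  targets:
    - [0, 0, -0.3, 0]
    - [0, 0, -0.5, 0]
    - [0, 0, -0.6, 0]
    - [0, 0, -0.5, 0]
    - [0, 0, -0.4, 0]
    - [0, 0, -0.25, 0]
    - [0, 0, -0.15, 0]
    - [0, 0, -0.1, 0]

```text
time: 18.8
tcp_pos: [0.4229, -0.3226, 0.0797]
tool_rot: [-0.674, 0.739, -0.0, 0.0]
wrist_force: [-0.4, 0.7, 0.0]
grip_width: 0.463
grip_force: 30.6
```

Request:
move_arm:
  targets:
    - [0, 0, -0.06, 0]
    - [0, 0, -0.02, 0]
    - [0, 0, 0, 0]

```text
time: 19.1
tcp_pos: [0.4227, -0.3231, 0.0763]
tool_rot: [-0.674, 0.739, -0.0, 0.0]
wrist_force: [0.2, 0.1, -1.5]
grip_width: 0.466
grip_force: 30.6
```

Request:
move_arm:
  targets:
    - [0, 0, -0.03, 0]
    - [0, 0, -0.02, 0]
    - [0, 0, 0, 0]

```text
time: 19.4
tcp_pos: [0.4231, -0.3235, 0.0753]
tool_rot: [-0.674, 0.739, -0.001, 0.0]
wrist_force: [-2.1, 1.6, 8.1]
grip_width: 0.468
grip_force: 31.1
```

Request:
move_arm:
  targets:
    - [0, 0, 0, 0]
    - [0, 0, 0, 0]
    - [0, 0, 0.3, 0]
    - [0, 0, 0.7, 0]
    - [0, 0, 0.9, 0]
    - [0.08, 0.27, 0.7, 0]
    - [0.18, 0.6, 0, 0]
    - [0.26, 0.88, 0, 0]
  jaw: 56

```text
time: 20.2
tcp_pos: [0.449, -0.2357, 0.2047]
tool_rot: [-0.672, 0.74, -0.001, 0.001]
wrist_force: [1.5, 0.1, -0.4]
grip_width: 0.656
grip_force: 0.0
```

Request:
move_arm:
  targets:
    - [0.26, 0.88, 0, 0]
    - [0.26, 0.88, 0, 0]
    - [0.26, 0.88, 0, 0]
    - [0.26, 0.88, 0, 0]
    - [0.26, 0.88, 0, 0]
    - [0.26, 0.88, 0, 0]
    - [0.24, 0.8, 0, 0]
    - [0.14, 0.5, 0, 0]
  jaw: 62

```text
time: 21.0
tcp_pos: [0.5461, 0.0963, 0.2031]
tool_rot: [-0.674, 0.738, -0.0, 0.0]
wrist_force: [-0.5, -0.1, 0.6]
grip_width: 0.727
grip_force: 0.0
```

```bash
python3 - <<'E'
from h import *
for c in("scene","top"):
    a=arm.snapshot(c)
    for q in("jar_0","packed_jar","tote"):
        print(c,q,[(np.round(x["centre"],3).tolist(),round(x["conf"],2)) for x in arm.tip_of(c,q)])
st()
E
```

```text
scene jar_0 [([0.419, -0.32, -0.001], 0.78), ([0.551, 0.109, 0.016], 0.62), ([0.493, -0.335, 0.004], 0.58)]
scene packed_jar [([0.443, -0.256, 0.005], 0.74), ([0.51, -0.264, 0.004], 0.44)]
scene tote [([0.41, -0.606, 0.002], 0.81), ([0.463, -0.297, 0.002], 0.73), ([0.424, -0.322, 0.003], 0.71)]
top jar_0 [([0.492, -0.336, 0.004], 0.62), ([0.421, -0.32, 0.007], 0.5)]
top packed_jar [([0.444, -0.25, 0.004], 0.39)]
top tote [([0.464, -0.296, -0.001], 0.86), ([0.406, -0.61, 0.001], 0.64), ([0.661, 0.034, -0.002], 0.26)]
t 21.4 [0.5451 0.0925 0.2034] yaxis deg 174.59 tilt -1.0 F [-0.6  0.5  0.1] gw 62.1 gf 0.0 j [ 0.46  0.29 -0.21 -0.   -1.07 -0.56]
```

Request:
move_arm:
  targets:
    - [0.08, 0.17, -0.1, 0]
    - [0, 0.1, -0.3, 0]
    - [0, 0, -0.5, 0]
    - [0, 0, -0.5, 0]
    - [0, 0, -0.5, 0]
    - [0, 0, -0.34, 0]
    - [0, 0, -0.2, 0]
    - [0, 0, 0, 0]

```text
time: 22.2
tcp_pos: [0.5488, 0.1067, 0.0799]
tool_rot: [-0.673, 0.739, 0.0, -0.001]
wrist_force: [-0.4, 0.1, -0.7]
grip_width: 0.726
grip_force: 0.0
```

Request:
move_arm:
  targets:
    - [0, 0, 0, 0]
    - [0, 0, 0, 0]
    - [0, 0, 0, 0]
    - [0, 0, 0, 0]
    - [0, 0, 0, 0]
  jaw: 30

```text
time: 22.7
tcp_pos: [0.5503, 0.1074, 0.0824]
tool_rot: [-0.674, 0.739, -0.001, 0.001]
wrist_force: [0.5, 0.7, 4.4]
grip_width: 0.465
grip_force: 31.0
```

Request:
move_arm:
  targets:
    - [0, 0, 0.2, 0]
    - [0, 0, 0.5, 0]
    - [0, 0, 0.7, 0]
    - [-0.03, -0.25, 0.5, 0]
    - [-0.06, -0.55, 0.1, 0]
    - [-0.08, -0.8, 0, 0]
    - [-0.08, -0.8, 0, 0]
    - [-0.08, -0.8, 0, 0]

```text
time: 23.5
tcp_pos: [0.5319, -0.0542, 0.1815]
tool_rot: [-0.674, 0.739, 0.0, -0.0]
wrist_force: [1.3, -0.3, -1.0]
grip_width: 0.465
grip_force: 30.7
```

Request:
move_arm:
  targets:
    - [-0.08, -0.8, 0, 0]
    - [-0.08, -0.8, 0, 0]
    - [-0.08, -0.8, 0, 0]
    - [-0.08, -0.8, 0, 0]
    - [-0.06, -0.65, 0, 0]
    - [-0.04, -0.4, 0, 0]
    - [-0.03, -0.16, 0, 0]
    - [0, 0, 0, 0]

```text
time: 24.3
tcp_pos: [0.5097, -0.2739, 0.181]
tool_rot: [-0.673, 0.74, 0.001, -0.0]
wrist_force: [-0.3, -0.3, -1.0]
grip_width: 0.471
grip_force: 30.7
```

Request:
move_arm:
  targets:
    - [0, 0, 0, 0]

```text
time: 24.4
tcp_pos: [0.5102, -0.2727, 0.1813]
tool_rot: [-0.674, 0.739, 0.0, 0.0]
wrist_force: [0.9, -0.2, -1.4]
grip_width: 0.46
grip_force: 30.7
```

Request:
move_arm:
  targets:
    - [0, 0.12, -0.1, 0]
    - [0, 0, -0.4, 0]
    - [0, 0, -0.5, 0]
    - [0, 0, -0.4, 0]
    - [0, 0, -0.3, 0]
    - [0, 0, -0.2, 0]
    - [0, 0, -0.12, 0]
    - [0, 0, -0.06, 0]

```text
time: 25.2
tcp_pos: [0.5106, -0.2669, 0.0771]
tool_rot: [-0.674, 0.739, 0.0, -0.0]
wrist_force: [-0.6, 0.8, -1.1]
grip_width: 0.467
grip_force: 30.7
```

Request:
move_arm:
  targets:
    - [0, 0, -0.04, 0]
    - [0, 0, -0.02, 0]
    - [0, 0, 0, 0]

```text
time: 25.5
tcp_pos: [0.5107, -0.2675, 0.0747]
tool_rot: [-0.673, 0.739, -0.0, 0.0]
wrist_force: [0.0, 0.3, -0.6]
grip_width: 0.467
grip_force: 30.7
```

Request:
move_arm:
  targets:
    - [0, 0, -0.03, 0]
    - [0, 0, -0.01, 0]
    - [0, 0, 0, 0]

```text
time: 25.8
tcp_pos: [0.5109, -0.2678, 0.0744]
tool_rot: [-0.674, 0.739, -0.001, 0.0]
wrist_force: [-1.5, 0.2, 8.0]
grip_width: 0.472
grip_force: 31.4
```

Request:
move_arm:
  targets:
    - [0, 0, 0, 0]
    - [0, 0, 0, 0]
    - [0, 0, 0.3, 0]
    - [0, 0, 0.7, 0]
    - [0, 0, 0.9, 0]
    - [0, 0.3, 0.8, 0]
    - [-0.1, 0.6, 0.1, 0]
    - [-0.2, 0.8, 0, 0]
  jaw: 54

```text
time: 26.6
tcp_pos: [0.4968, -0.1825, 0.2142]
tool_rot: [-0.673, 0.74, -0.002, 0.002]
wrist_force: [-0.2, 1.1, -0.6]
grip_width: 0.63
grip_force: 0.0
```

Request:
move_arm:
  targets:
    - [-0.2, 0.8, 0, 0]
    - [-0.2, 0.8, 0, 0]
    - [-0.2, 0.8, 0, 0]
    - [-0.2, 0.8, 0, 0]
    - [-0.2, 0.7, 0, 0]
    - [-0.15, 0.4, 0, 0]
    - [0, 0.16, 0, 0]
    - [0, 0, 0, 0]
  jaw: 62

```text
time: 27.4
tcp_pos: [0.4381, 0.0412, 0.2125]
tool_rot: [-0.674, 0.739, -0.0, 0.0]
wrist_force: [-0.2, -1.0, -0.2]
grip_width: 0.727
grip_force: 0.0
```

```bash
python3 - <<'E'
from h import *
for c in("scene","top"):
    a=arm.snapshot(c)
    for q in("jar_0","packed_jar","tote","tray_grip"):
        print(c,q,[(np.round(x["centre"],3).tolist(),round(x["conf"],2)) for x in arm.tip_of(c,q)])
    if c=="scene":cv2.imwrite("pics/s4.png",cv2.resize(a[120:270,180:380],(800,600),interpolation=2))
st()
E
```

```text
scene jar_0 [([0.494, -0.334, 0.006], 0.75), ([0.422, -0.318, 0.005], 0.7)]
scene packed_jar [([0.438, -0.252, 0.004], 0.63)]
scene tote [([0.462, -0.293, -0.001], 0.91), ([0.412, -0.609, 0.002], 0.84)]
scene tray_grip [([0.436, 0.053, 0.141], 0.94)]
top jar_0 [([0.421, -0.316, 0.009], 0.66), ([0.51, -0.266, 0.008], 0.52), ([0.493, -0.336, 0.007], 0.4)]
top packed_jar [([0.425, -0.324, 0.007], 0.59), ([0.44, -0.252, 0.006], 0.47)]
top tote [([0.407, -0.612, 0.001], 0.95), ([0.468, -0.294, -0.001], 0.65)]
top tray_grip [([0.438, 0.049, 0.141], 0.78)]
t 27.9 [0.438  0.0402 0.2122] yaxis deg 174.62 tilt -1.0 F [-0.5 -0.6  0.1] gw 62.2 gf 0.0 j [ 0.46  0.08 -0.45 -0.   -1.04 -0.56]
```

View pics/s4.png

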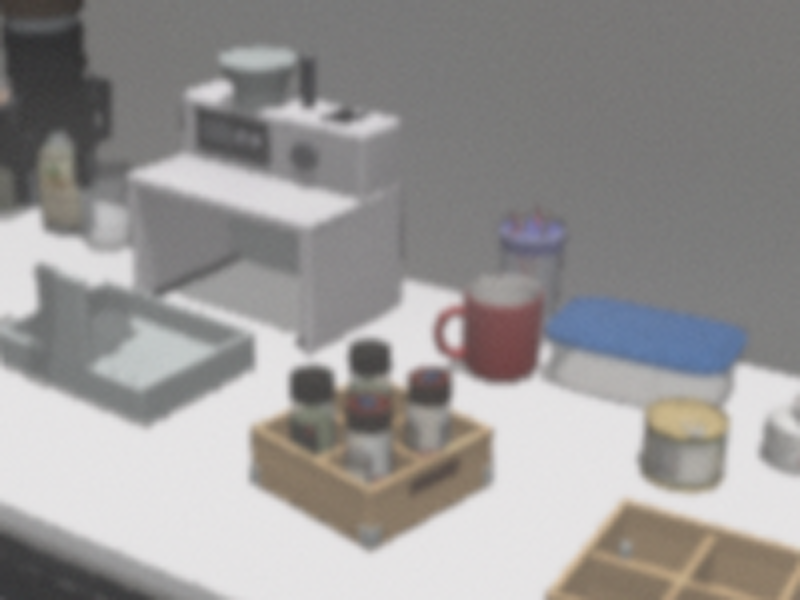

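All four jars stand one to a compartment, caps at crop (312,380), (370,357), (430,382) and (368,410). The tray is empty, so next I pinch the plate and push it home.

Request:
move_arm:
  targets:
    - [0.03, 0.18, -0.1, 0]
    - [0, 0, -0.4, 0]
    - [0, 0, -0.5, 0]
    - [0, 0, -0.5, 0]
    - [0, 0, -0.35, 0]
    - [0, 0, -0.2, 0]
    - [0, 0, 0, 0]

```text
time: 28.6
tcp_pos: [0.4387, 0.0495, 0.1085]
tool_rot: [-0.674, 0.739, 0.0, -0.002]
wrist_force: [0.0, -0.8, -0.3]
grip_width: 0.726
grip_force: 0.0
```

Request:
move_arm:
  targets:
    - [0, 0, 0, 0]
    - [0, 0, 0, 0]
    - [0, 0, 0, 0]
    - [0, 0, 0, 0]
    - [0, 0, 0, 0]
    - [0, 0, 0, 0]
  jaw: 0
  squeeze: 40

```text
time: 29.2
tcp_pos: [0.4403, 0.0498, 0.1107]
tool_rot: [-0.674, 0.739, -0.001, 0.001]
wrist_force: [0.8, -2.7, 4.6]
grip_width: 0.109
grip_force: 42.8
```

Request:
move_arm:
  targets:
    - [0.1, -0.008, 0, 0]
    - [0.2, -0.017, 0, 0]
    - [0.25, -0.021, 0, 0]
    - [0.25, -0.021, 0, 0]
    - [0.25, -0.021, 0, 0]
    - [0.25, -0.021, 0, 0]
    - [0.25, -0.021, 0, 0]
    - [0.25, -0.021, 0, 0]

```text
time: 30.0
tcp_pos: [0.5297, 0.0425, 0.1107]
tool_rot: [-0.674, 0.739, 0.0, 0.0]
wrist_force: [-2.8, 2.3, 7.0]
grip_width: 0.11
grip_force: 43.3
```

Request:
move_arm:
  targets:
    - [0.25, -0.021, 0, 0]
    - [0.25, -0.021, 0, 0]
    - [0.25, -0.021, 0, 0]
    - [0.2, -0.017, 0, 0]
    - [0.15, -0.012, 0, 0]
    - [0.08, -0.007, 0, 0]
    - [0.05, -0.004, 0, 0]
    - [0, 0, 0, 0]

```text
time: 30.8
tcp_pos: [0.5916, 0.0375, 0.1107]
tool_rot: [-0.674, 0.739, -0.0, 0.001]
wrist_force: [0.1, 1.4, 4.3]
grip_width: 0.107
grip_force: 43.0
```

Request:
move_arm:
  targets:
    - [0.06, -0.005, 0, 0]
    - [0.06, -0.005, 0, 0]
    - [0.04, -0.003, 0, 0]
    - [0, 0, 0, 0]

```text
time: 31.2
tcp_pos: [0.5947, 0.0371, 0.1107]
tool_rot: [-0.674, 0.739, 0.003, -0.003]
wrist_force: [-14.1, 6.8, 13.3]
grip_width: 0.11
grip_force: 45.3
```

At the stop now (the plate moved 154.5 mm). Release and rise clear.

Request:
move_arm:
  targets:
    - [0, 0, 0, 0]
    - [0, 0, 0, 0]
    - [0, 0, 0, 0]
    - [0, 0, 0.3, 0]
    - [0, 0, 0.7, 0]
    - [0, 0, 0.8, 0]
    - [0, 0, 0.7, 0]
    - [0, 0, 0.2, 0]
  jaw: 62

```text
time: 32.0
tcp_pos: [0.6011, 0.0362, 0.2494]
tool_rot: [-0.673, 0.739, -0.002, 0.003]
wrist_force: [0.9, 0.2, 0.2]
grip_width: 0.727
grip_force: 0.0
```

Request:
move_arm:
  targets:
    - [0, 0, 0, 0]
    - [0, 0, 0, 0]

```text
time: 32.2
tcp_pos: [0.5981, 0.036, 0.2431]
tool_rot: [-0.673, 0.739, 0.001, -0.001]
wrist_force: [0.2, 0.3, -0.8]
grip_width: 0.723
grip_force: 0.0
```

```bash
python3 - <<'E'
from h import *
for c in("scene","top"):
    a=arm.snapshot(c)
    for q in("jar_0","packed_jar","tray_grip"):
        print(c,q,[(np.round(x["centre"],3).tolist(),round(x["conf"],2)) for x in arm.tip_of(c,q)])
    if c=="scene":cv2.imwrite("pics/s5.png",cv2.resize(a[120:270,180:380],(800,600),interpolation=2))
st()
E
```

```text
scene jar_0 [([0.418, -0.317, 0.008], 0.68), ([0.491, -0.335, 0.005], 0.61)]
scene packed_jar [([0.489, -0.338, 0.005], 0.56), ([0.439, -0.253, 0.004], 0.48)]
scene tray_grip [([0.593, 0.04, 0.143], 0.69)]
top jar_0 [([0.51, -0.263, 0.008], 0.67), ([0.418, -0.315, 0.003], 0.47)]
top packed_jar [([0.442, -0.252, 0.004], 0.48)]
top tray_grip [([0.594, 0.039, 0.139], 0.74)]
t 32.6 [0.5988 0.0362 0.2442] yaxis deg 174.67 tilt -1.0 F [-0.7 -0.2  0.3] gw 62.0 gf 0.0 j [ 0.33  0.33 -0.04 -0.   -1.2  -0.42]
```

View pics/s5.png

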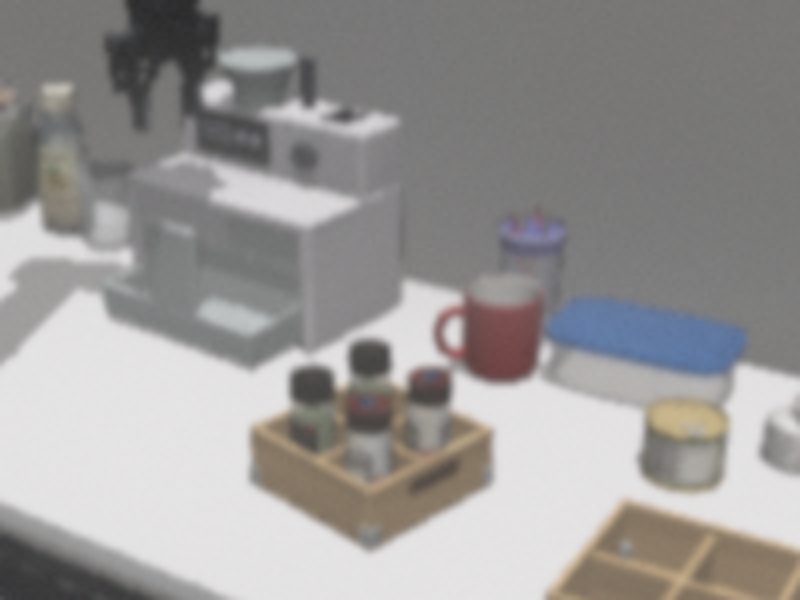

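The tray is home (plate at (178,265)), all four jars stand in the tote (370,440), the mug is untouched, and the arm is clear.

```bash
python3 -c "
from bench import arm
print(arm.sign_off())"
```

```text
the job is handed in; nothing more can be done
None
```

I pulled the tray out, set the three jars upright in the tote's empty compartments, pushed the tray back home, and handed the job in at about 33 s; the judge's verdict was not shown.

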